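# Open the block incubator and reset its thermal cutout

### The job

The block incubator on the bench has overheated and tripped. Lift its sunken metal cover off its seat and slide it along its channels until it lies flat and fully home under the hood of the parking bay; then reset the thermal cutout in the well by pushing its lever fully off first and then throwing it fully on. Leave the cover parked so that the block can cool, and leave the other things on the bench where they are.

Things in the scene. Friction and masses are not known exactly. Their poses are not given: they have to be found in the camera images.
- incubator: White bench incubator, fixed, 154 mm high. Origin: on the bench below the middle of its well; z up, +y = the way the cover slides open. Casing x -92 to 92, y -84 to 206 mm: console (y < -40), open top (y -40 to 108), parking bay under a hood (y > 108). The long walls between are 126 mm high, inner faces at x = +-77.5. Metal block in the well: top at z = 64.
- seat (a point): Centre of the cover's seat, a ledge 12 mm wide all round the well (hole in it: x +-65, y +-50 mm), z = 86 mm above the bench. The recess is 124 mm long (y -62 to 62). Along both long walls lips stick out 10 mm over the cover's edges, underside at z = 122 mm, leaving x +-67 free. The cover must rise 14 mm to clear the deck; at 22 mm the lips stop it.
- deck_edge (a point): Edge (y = 62 mm) where the recess ends and the flat landing deck begins, at z = 100 mm, 14 mm above the seat. The deck runs on to the bay's end.
- bay_end (a point): Foot of the end wall of the parking bay (y = 192, z = 100 mm), which stops the cover.
- console_edge (a point): Top edge of the console's roof, which overhangs the well up to here (y = -40, z = 154 mm; underside at z = 146). It hides the cover's tab while the cover is seated.
- hood_edge (a point): Top edge of the hood's mouth (y = 108, z = 154 mm; underside at z = 146). The cover and its handle pass below, fingers on the handle do not.
- cover_pull (a point): Middle of the bar of the bow handle in the centre of the loose cover; axes = the cover's, as the incubator's. Bar: 56 mm along y, 12 mm thick (x), 12 high, top 6 mm above this point; plate's top 18 mm below it. Seated: x 0, y 0, z 118 mm of the incubator; parked home: y 132, z 132. Gripped here the cover can travel only 80 to 95 mm, until the fingers meet the hood.
- cover_tab (a point): Middle of the thumb tab on the cover's trailing (-y) end, an upright block 12 mm thick (x), 14 mm long (y), 16 mm high on the plate, its middle 8 mm above the plate's top and 52 mm from the handle's. Out of reach under the console until the cover has moved over 35 mm. Parked home: y 80, z 122 mm of the incubator. Gripped here the trailing end can be lifted 14 to 20 mm.
- cover: The loose cover, about 0.4 kg: steel plate 150 (x) x 120 (y) x 4 mm, both y ends folded down (flanges 5 mm thick, 14 mm high over all), 2.5 mm play to each long wall. Origin: its centre, level with the flanges' feet. Put down part-way it rests aslant (0.12 rad), leading flange on the deck, trailing one down in the recess, where it catches on the deck's edge unless lifted.
- cutout (a joint): Lever of the thermal cutout in the well, under the cover (rad): 0 = fully off, leaning 0.4 rad to the incubator's -x; 0.8 = fully on, leaning 0.4 rad to +x. Tripped it stands near upright (0.33 to 0.45) and a catch bars it at about 0.5; only pushing it fully off frees the catch. It stays where it is left; 1 to 3 N at the tip moves it.
- cutout_tip (a point): Point on the lever 48 mm from its hinge, 6 mm below its end. The lever is an upright bat, 8 mm thick (x), 14 mm wide (y). Its hinge runs along y at x = 0, y = 26, z = 36 mm of the incubator; the housing round it ends at z = 66 mm.
- diluent_bottle_mid (a point): White dropper bottle, 53 mm across, 131 mm high; half-way up. A bystander.
- test_kit_mid (a point): White and green carton 74 x 96 x 38 mm, lying flat; half-way up. A bystander.
- timer_mid (a point): Bench timer 68 x 64 x 20 mm, lying flat; half-way up. A bystander.

How it is judged (in metres and radians):
On the way, in this order (a step that is already met when the one before it is completed fails the run):
1. the cover lies flat on the deck, home in the parking bay (y of cover_pull in the frame of incubator above 0.127 m and angle between cover_pull's own z axis and vertical below 0.04 rad and z of cover_pull in the frame of incubator below 0.136 m), for 0.2 s.
2. the lever has been pushed fully off (value of joint cutout below 0.09 rad), for 0.05 s.
3. the lever has been thrown fully on (value of joint cutout above 0.72 rad), for 0.2 s.
At the end, for the whole second after the job is handed in: The cover lies flat on the landing deck (level within 0.04 rad), within 5 mm of the end of the parking bay, and the lever of the cutout stands fully on (0.72 rad or more), at rest, after having been pushed fully off (below 0.09 rad) (all of step 1 and value of joint cutout above 0.72 rad and linear speed of cover below 0.01 m/s); the robot touches nothing.
It fails at once if a bystander is pushed aside by more than 3 cm or knocked over (distance of any of diluent_bottle_mid, test_kit_mid, timer_mid from where it was at the start of the episode above 0.03 m).
It also fails if it takes over 51 s, if anything falls off the work surface, if the arm or the gripper's body presses on something with over 40 N, if the wrist force passes 120 N, or if a joint passes its speed limit or range.

### The arm

A 7-joint arm with a two-finger parallel gripper is mounted at the origin on a cart in front of the work surface, level with it; the furniture and walls round the work are solid. World frame = base frame: x ahead of the robot, y to its left, z up, the work surface at z = 0. Lengths are in mm, angles in rad, forces in N, time in s.
With the tool pointing down it reaches from about 400 to 875 mm from the base axis. Payload 4.4 kg.
Tool frame: the origin (TCP) lies at the very end of the fingers, on their centre line; the grasp point (between the pads) lies 19 mm behind it; z points along the fingers, y is the direction in which the jaws open and shut (so a half turn about z gives the same grasp; the last joint's range is limited). The gripper opens to 85 mm and grips with 20 to 120 N. Pads are 22 mm wide; open, the fingers measure 114 mm over their backs; the gripper's body (76 mm by 85 mm) begins 54 mm behind the grasp point. The pads swing forward as they close: fully open they stand 13 mm farther back than shut.
Start: joints at [-1.246, 0.628, 0.038, 1.517, -0.027, 0.996, -0.02], TCP at [247.581, 601.017, 231.313] pointing down, gripper open.
Joint ranges: [-3.06, 3.06], [-0.37, 2.12], [-1.25, 1.32], [0.18, 2.47], [-1.1, 4.24], [0.23, 1.98], [-2.94, 2.94]. Speed limits (rad/s): [2.57, 2.57, 3.14, 3.14, 3.14, 3.14, 3.14].

### API

Orientations are given as [roll, pitch, yaw] about the fixed x, y, z axes, in that order (R = Rz(yaw) Ry(pitch) Rx(roll)).
In Python, from cell import read_state, get_image, calibration, finish_job gives the robot as it stands. The module is installed in compiled form; this text tells all that it offers.
- The arm moves only by the tool apply_moves, never from a script. Its argument "increments" is a list of rows, each an object of numbers: "tx", "ty", "tz": the shift along the world's x, y, z in m; "rx", "ry", "rz": the turn, a rotation vector about the world's x, y, z in units of 5 degrees (1.0 is 5 degrees); "claw": the finger opening in m, from 0 to 0.0854. In form: [{"tx": .., "ty": .., "tz": .., "rx": .., "ry": .., "rz": .., "claw": ..}, ...]. A call has 1 to 12 rows; each row is the pose to reach, as a shift and turn from the pose commanded when the call began; what a row does not reach only later rows make up. A row lasts 1/10 s, in which the tool goes at most 50 mm and 8.59 degrees, less where a joint would pass 70% of its speed; a pose out of reach is approached as far as the arm can. A call with a gripper value outside its range is refused whole. The fingers move at their own pace and stop on an object; the grip force is fixed at half the most. Time passes only in rows, so rows that repeat a pose let the fingers close. It gives the time, the measured TCP pose, the force and the opening at its end, in the units of the state.
- read_state(): the state, without advancing time (a new reading comes with each control period).
- get_image(name): name is "side" or "top" or "wrist"; returns the picture (480x640x3 uint8, red, green, blue); there is no depth.
- calibration(name): a dict with "camera_matrix" (3x3 intrinsics, pixels), "distortion" ([k1, k2, p1, p2, k3] as OpenCV has them; the pictures are not rectified), "origin" and "attitude" of the camera in the world. Camera axes: x right, y up, looking along -z (the intrinsics and any distortion apply to the point x, -y, -z); pixel columns grow to the right and rows downward; lengths in mm; the calibration is good to about 2 mm. A picture is of the moment at which its call begins: read the wrist's pose just before it. calibration takes no time and is no camera call; for the wrist camera it gives the pose at the moment of the call.
- finish_job(): hands the job in, once; it reports no verdict.
The state is a dict: "clock": time; "qpos": joint angles; "qd": joint speeds; "tau": joint torques, N m; "eef_pos": TCP position; "tool_rot": TCP orientation; "force": force on the tool from outside, world axes, zero at the start; "torque": the same for the moment, N m; "width": finger opening in mm.
Only numpy, scipy, OpenCV 4.12 (cv2) and the standard library are available. Lean on these libraries where they do the work, as an engineer would, in place of code of your own. Each camera call takes 0.05 s, during which the arm holds its last target. There are 200 camera calls.

## Working session

There is one attempt and no reset: what is moved stays moved. The work goes in short steps, Python scripts to look and compute and a tool call to move; the robot and the scene stay as the last step left them, time stands still between calls to the robot, and variables do not carry over. Pictures are saved under pics/ and viewed, about 8 in all and at most 12, crops included, and the job is handed in when it is done.

Besides the shell and the picture viewer there is one more tool, called after "Call:" as a command line: name --argument value ..., lists and objects as JSON in quotes. apply_moves: Moves the arm, as the interface text tells. Its arguments: {"type":"object","properties":{"increments":{"type":"array"}},"required":["increments"]}

```bash
mkdir -p pics; cat > h.py <<'E'
import numpy as np, cv2
from cell import *
def K(n):
    c=calibration(n); return np.array(c["camera_matrix"],float),np.array(c["distortion"],float),np.array(c["origin"],float),c["attitude"]
E
python3 - <<'E'
from h import *
for n in("side","top","wrist"):
    print(n,calibration(n))
for n in("side","top"):
    cv2.imwrite(f"pics/{n}0.png",get_image(n)[:,:,::-1])
print(read_state())
E
```

```text
side {'camera_matrix': array([[612.60062347,   0.        , 324.75346368],
       [  0.        , 612.60062347, 234.67581451],
       [  0.        ,   0.        ,   1.        ]]), 'distortion': array([-0.095816,  0.      ,  0.      ,  0.      ,  0.      ]), 'origin': array([ 866.71366228, -715.00610978, 1438.34480972]), 'attitude': array([ 0.53563457, -0.00634187,  0.46958537])}
top {'camera_matrix': array([[447.06010493,   0.        , 325.44784182],
       [  0.        , 447.06010493, 236.83387907],
       [  0.        ,   0.        ,   1.        ]]), 'distortion': array([0.02144533, 0.        , 0.        , 0.        , 0.        ]), 'origin': array([ 380.64096468,  -16.68569793, 1152.59806873]), 'attitude': array([ 0.11240219, -0.03412158, -1.54679443])}
wrist {'camera_matrix': array([[371.98077815,   0.        , 316.26631896],
       [  0.        , 371.98077815, 235.17867258],
       [  0.        ,   0.        ,   1.        ]]), 'distortion': array([-0.02770098,  0.        ,  0.        ,  0.        ,  0.        ]), 'origin': array([168.77841516, 632.92129639, 372.63624727]), 'attitude': array([-0.33234775,  0.00295468,  1.18034311])}
{'clock': 0.1, 'qpos': array([-1.24578974,  0.62926581,  0.03842185,  1.51826004, -0.0270129 ,
        0.99627908, -0.01999934]), 'qd': array([ 0.00042546, -0.00037104,  0.00090075, -0.0015518 ,  0.00088579,
        0.00147367,  0.00124595]), 'tau': array([ 2.92113145e-03, -5.64535403e+01,  1.23015683e+00, -1.93975854e+01,
        1.12131372e-02,  5.30314413e-03,  1.85113748e-06]), 'eef_pos': array([247.35322628, 600.50084694, 230.4752648 ]), 'tool_rot': array([-3.13989728e+00, -6.88667449e-06,  2.75079841e+00]), 'force': array([-1.06069921, -0.19173489,  0.22861295]), 'torque': array([-0.00014284, -0.0076651 , -0.04644847]), 'width': 85.32517064065263}
```

View images.

View pics/side0.png

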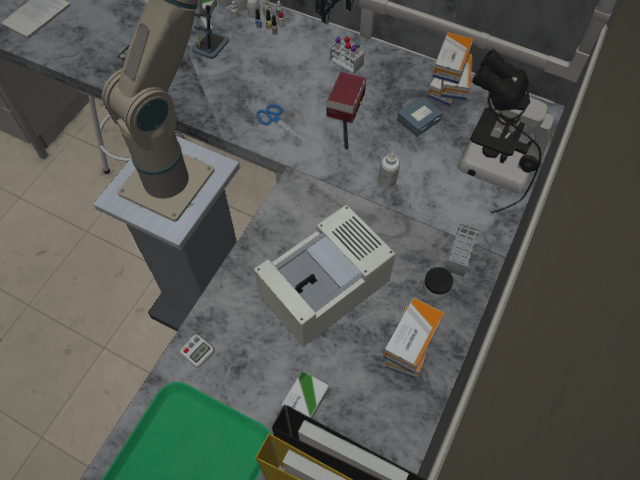

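View pics/top0.png

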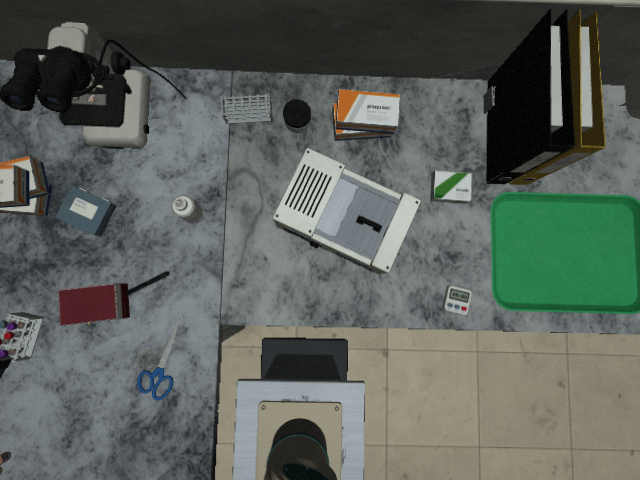

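```bash
python3 - <<'E'
import cv2
a=cv2.imread("pics/top0.png")[140:285,265:430]; b=cv2.imread("pics/side0.png")[200:345,245:405]
cv2.imwrite("pics/topc.png",cv2.resize(a,None,fx=4,fy=4,interpolation=cv2.INTER_CUBIC))
cv2.imwrite("pics/sidec.png",cv2.resize(b,None,fx=4,fy=4,interpolation=cv2.INTER_CUBIC))
E
```

```text
(no output)
```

View pics/topc.png

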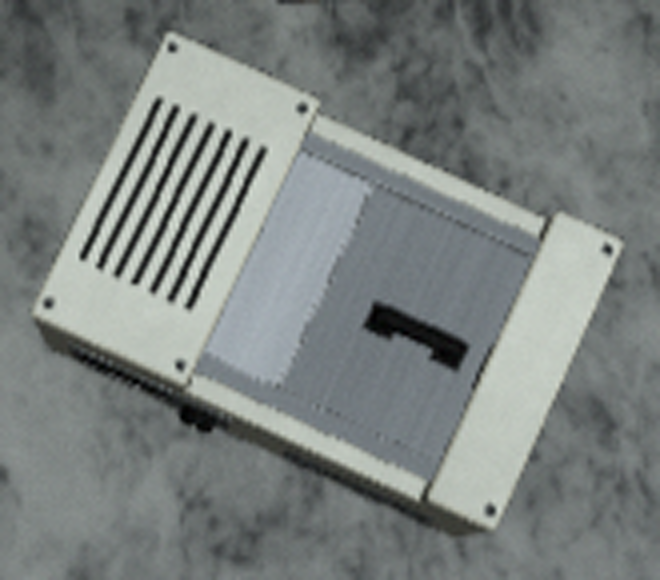

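View pics/sidec.png

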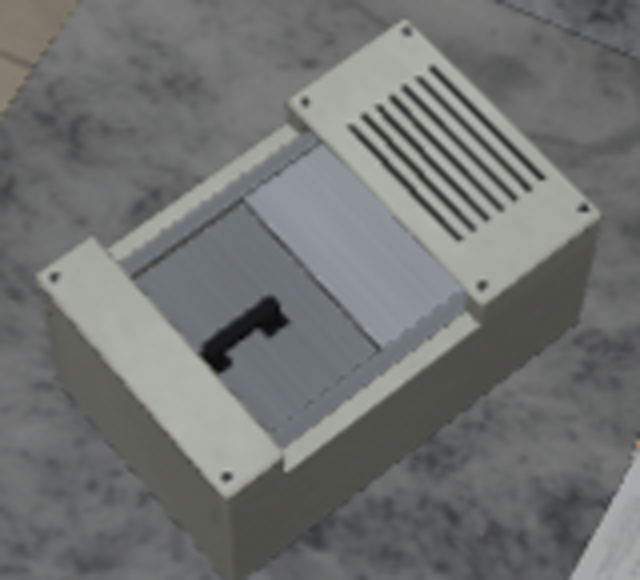

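```bash
cat >> h.py <<'E'
from scipy.spatial.transform import Rotation as R
def cast(n,uv,z):
    k,d,o,a=K(n); p=cv2.undistortPoints(np.array(uv,float).reshape(-1,1,2),k,d)[:,0]
    r=np.c_[p[:,0],-p[:,1],-np.ones(len(p))]@R.from_euler('xyz',a).as_matrix().T
    return o+r*((z-o[2])/r[:,2])[:,None]
E
python3 - <<'E'
from h import *
M=np.array([[92,206],[-92,206],[92,108],[-92,108],[92,-40],[-92,-40],[92,-84],[-92,-84]],float)
T=np.array([[168,31],[34,318],[320,101],[188,386],[555,211],[427,496],[624,241],[493,531]],float)
S=np.array([[602,214],[405,18],[480,308],[289,102],[282,456],[93,238],[228,497],[37,276]],float)
f=lambda c,x,y:(c+.5)/4-.5+[x,y]
def fit(P):
    m=M.mean(0);p=P.mean(0);a=M-m;b=P-p
    th=np.arctan2((a[:,0]*b[:,1]-a[:,1]*b[:,0]).sum(),(a*b).sum())
    C=np.array([[np.cos(th),-np.sin(th)],[np.sin(th),np.cos(th)]]);t=p-C@m
    print("th",th,"t",t,"scale",np.sqrt((b**2).sum()/(a**2).sum()));print(np.round(P-(M@C.T+t),1).tolist());return C,t,th
pt=cast("top",f(T,265,140),154)[:,:2];ps=cast("side",f(S,245,200),154)[:,:2]
fit(pt);fit(ps);C,t,th=fit((pt+ps)/2)
for n,uv in(("top",f(np.array([[375,318],[465,352]]),265,140)),("side",f(np.array([[208,352],[272,302]]),245,200))):
    p=cast(n,uv,124)[:,:2];print(n,"handle ends inc",((p-t)@C).round(1).tolist())
# other objects
for nm,u in(("bottle",(185,207)),("kit",(452,186)),("timer",(458,300))): print(nm,cast("top",[u],20)[0].round())
for q in([0,0],[0,40],[0,132],[0,80],[0,26],[92,108],[-92,108]): print(q,(C@q+t).round(1), np.hypot(*(C@q+t)))
E
```

```text
th -0.4080135514239089 t [ 534.70442841 -151.57549269] scale 0.9873750181069443
[[-1.3, -0.9], [-1.0, -3.4], [-0.6, 0.9], [1.8, -1.0], [-1.8, 1.0], [2.3, -0.7], [-0.6, 1.7], [1.1, 2.4]]
th -0.412609220536499 t [ 537.87716363 -152.29269006] scale 0.9902891917299295
[[-2.1, 0.0], [-0.3, -1.0], [-1.4, -0.7], [2.5, 0.5], [-2.3, -1.4], [1.5, -1.7], [-0.2, 2.9], [2.3, 1.3]]
th -0.4103147288572171 t [ 536.29060039 -151.93414303] scale 0.9888125667078864
[[-1.7, -0.4], [-0.7, -2.2], [-1.0, 0.1], [2.2, -0.3], [-2.1, -0.2], [1.9, -1.2], [-0.4, 2.3], [1.7, 1.9]]
top handle ends inc [[-6.2, 26.9], [-2.1, -29.0]]
side handle ends inc [[2.0, -25.8], [0.3, 24.5]]
bottle [576. 306.  20.]
kit [ 652. -379.   20.]
timer [ 358. -392.   20.]
[0, 0] [ 536.3 -151.9] 557.3971581263382
[0, 40] [ 552.2 -115.3] 564.1451743980494
[0, 132] [588.9 -30.9] 589.7546993352124
[0, 80] [568.2 -78.6] 573.6095917136438
[0, 26] [ 546.7 -128.1] 561.4685322690444
[92, 108] [663.7 -89.6] 669.7551918605963
[-92, 108] [495.  -16.2] 495.27302638096944
```

Call:
apply_moves --increments '[{"tx": 0.289,"ty": -0.753,"tz": 0.0,"rz": -18.22,"claw": 0.045},{"tx": 0.289,"ty": -0.753,"tz": 0.0,"rz": -18.22,"claw": 0.045},{"tx": 0.289,"ty": -0.753,"tz": 0.0,"rz": -18.22,"claw": 0.045},{"tx": 0.289,"ty": -0.753,"tz": 0.0,"rz": -18.22,"claw": 0.045},{"tx": 0.289,"ty": -0.753,"tz": 0.0,"rz": -18.22,"claw": 0.045},{"tx": 0.289,"ty": -0.753,"tz": 0.0,"rz": -18.22,"claw": 0.045},{"tx": 0.289,"ty": -0.753,"tz": 0.0,"rz": -18.22,"claw": 0.045},{"tx": 0.289,"ty": -0.753,"tz": 0.0,"rz": -18.22,"claw": 0.045},{"tx": 0.289,"ty": -0.753,"tz": 0.0,"rz": -18.22,"claw": 0.045},{"tx": 0.289,"ty": -0.753,"tz": 0.0,"rz": -18.22,"claw": 0.045},{"tx": 0.289,"ty": -0.753,"tz": 0.0,"rz": -18.22,"claw": 0.045},{"tx": 0.289,"ty": -0.753,"tz": 0.0,"rz": -18.22,"claw": 0.045}]'

```text
$.increments[0]: bad value
```

Call:
apply_moves --increments '[{"tx": 0.289,"ty": -0.753,"tz": 0.0,"rx": 0,"ry": 0,"rz": -18.22,"claw": 0.045},{"tx": 0.289,"ty": -0.753,"tz": 0.0,"rx": 0,"ry": 0,"rz": -18.22,"claw": 0.045},{"tx": 0.289,"ty": -0.753,"tz": 0.0,"rx": 0,"ry": 0,"rz": -18.22,"claw": 0.045},{"tx": 0.289,"ty": -0.753,"tz": 0.0,"rx": 0,"ry": 0,"rz": -18.22,"claw": 0.045},{"tx": 0.289,"ty": -0.753,"tz": 0.0,"rx": 0,"ry": 0,"rz": -18.22,"claw": 0.045},{"tx": 0.289,"ty": -0.753,"tz": 0.0,"rx": 0,"ry": 0,"rz": -18.22,"claw": 0.045},{"tx": 0.289,"ty": -0.753,"tz": 0.0,"rx": 0,"ry": 0,"rz": -18.22,"claw": 0.045},{"tx": 0.289,"ty": -0.753,"tz": 0.0,"rx": 0,"ry": 0,"rz": -18.22,"claw": 0.045},{"tx": 0.289,"ty": -0.753,"tz": 0.0,"rx": 0,"ry": 0,"rz": -18.22,"claw": 0.045},{"tx": 0.289,"ty": -0.753,"tz": 0.0,"rx": 0,"ry": 0,"rz": -18.22,"claw": 0.045},{"tx": 0.289,"ty": -0.753,"tz": 0.0,"rx": 0,"ry": 0,"rz": -18.22,"claw": 0.045},{"tx": 0.289,"ty": -0.753,"tz": 0.0,"rx": 0,"ry": 0,"rz": -18.22,"claw": 0.045}]'

```text
clock: 1.3
eef_pos: [462.7, 39.2, 231.2]
tool_rot: [-3.141, 0.0, 1.159]
force: [1.5, 0.7, 0.2]
width: 45.2
```

Call:
apply_moves --increments '[{"tx": 0.0736,"ty": -0.191,"tz": 0.0,"rx": 0,"ry": 0,"rz": 0,"claw": 0.045},{"tx": 0.0736,"ty": -0.191,"tz": 0.0,"rx": 0,"ry": 0,"rz": 0,"claw": 0.045},{"tx": 0.0736,"ty": -0.191,"tz": 0.0,"rx": 0,"ry": 0,"rz": 0,"claw": 0.045},{"tx": 0.0736,"ty": -0.191,"tz": 0.0,"rx": 0,"ry": 0,"rz": 0,"claw": 0.045},{"tx": 0.0736,"ty": -0.191,"tz": 0.0,"rx": 0,"ry": 0,"rz": 0,"claw": 0.045},{"tx": 0.0736,"ty": -0.191,"tz": 0.0,"rx": 0,"ry": 0,"rz": 0,"claw": 0.045}]'

```text
clock: 1.9
eef_pos: [535.8, -152.0, 230.8]
tool_rot: [-3.141, 0.001, 1.157]
force: [-0.5, 1.9, -0.5]
width: 45.1
```

```bash
python3 - <<'E'
from h import *
print(read_state()["eef_pos"]); print(calibration("wrist")["origin"],calibration("wrist")["attitude"])
np.save("wc.npy",np.r_[calibration("wrist")["origin"],calibration("wrist")["attitude"]])
cv2.imwrite("pics/w1.png",get_image("wrist")[:,:,::-1])
E
```

```text
[ 535.78327914 -152.01303742  230.80428943]
[569.12133432 -74.63504497 372.99410056] [-0.33475261  0.00117537 -0.41338632]
```

View pics/w1.png

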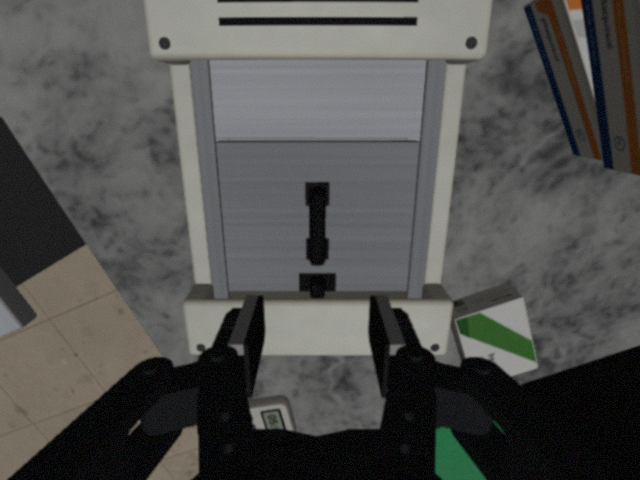

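```bash
python3 - <<'E'
from h import *
th=-0.4103;C=np.array([[np.cos(th),-np.sin(th)],[np.sin(th),np.cos(th)]]);t=np.array([536.3,-151.9])
for nm,uv,z in(("bar ends",[[317.5,183],[317.5,263]],124),("console edge",[[187,300],[451,300]],154),("hood mouth",[[151,60],[488,57]],154),("deck edge",[[217,141],[420,141]],100)):
    p=cast("wrist",uv,z)[:,:2];print(nm,((p-t)@C).round(1).tolist(),p.round(1).tolist())
E
```

```text
bar ends [[-1.6, 36.8], [-1.6, -22.0]] [[549.5, -117.5], [526.1, -171.4]]
console edge [[-88.6, -35.9], [87.3, -35.8]] [[440.7, -149.5], [602.1, -219.5]]
hood mouth [[-91.9, 110.2], [90.3, 111.7]] [[496.0, -14.2], [663.7, -85.5]]
deck edge [[-73.7, 62.6], [71.8, 62.6]] [[493.7, -65.1], [627.1, -123.2]]
```

Call:
apply_moves --increments '[{"tx": 0,"ty": 0.001,"tz": -0.05,"rx": 0,"ry": 0,"rz": 0,"claw": 0.045},{"tx": 0,"ty": 0.001,"tz": -0.09,"rx": 0,"ry": 0,"rz": 0,"claw": 0.045},{"tx": 0,"ty": 0.001,"tz": -0.115,"rx": 0,"ry": 0,"rz": 0,"claw": 0.045},{"tx": 0,"ty": 0.001,"tz": -0.126,"rx": 0,"ry": 0,"rz": 0,"claw": 0.045},{"tx": 0,"ty": 0.001,"tz": -0.126,"rx": 0,"ry": 0,"rz": 0,"claw": 0.045},{"tx": 0,"ty": 0.001,"tz": -0.126,"rx": 0,"ry": 0,"rz": 0,"claw": 0.03},{"tx": 0,"ty": 0.001,"tz": -0.126,"rx": 0,"ry": 0,"rz": 0,"claw": 0.008},{"tx": 0,"ty": 0.001,"tz": -0.126,"rx": 0,"ry": 0,"rz": 0,"claw": 0.0},{"tx": 0,"ty": 0.001,"tz": -0.126,"rx": 0,"ry": 0,"rz": 0,"claw": 0.0},{"tx": 0,"ty": 0.001,"tz": -0.126,"rx": 0,"ry": 0,"rz": 0,"claw": 0.0},{"tx": 0,"ty": 0.001,"tz": -0.126,"rx": 0,"ry": 0,"rz": 0,"claw": 0.0}]'

```text
clock: 3.05
eef_pos: [537.4, -149.2, 107.1]
tool_rot: [3.139, -0.001, 1.161]
force: [-0.7, 1.0, 6.9]
width: 10.5
```

Call:
apply_moves --increments '[{"tx": 0,"ty": 0,"tz": 0.003,"rx": 0,"ry": 0,"rz": 0,"claw": 0.0},{"tx": 0,"ty": 0,"tz": 0.006,"rx": 0,"ry": 0,"rz": 0,"claw": 0.0},{"tx": 0,"ty": 0,"tz": 0.009,"rx": 0,"ry": 0,"rz": 0,"claw": 0.0},{"tx": 0,"ty": 0,"tz": 0.01,"rx": 0,"ry": 0,"rz": 0,"claw": 0.0},{"tx": 0,"ty": 0,"tz": 0.01,"rx": 0,"ry": 0,"rz": 0,"claw": 0.0}]'

```text
clock: 3.55
eef_pos: [536.2, -149.2, 115.4]
tool_rot: [3.142, 0.0, 1.161]
force: [0.8, -0.1, -4.1]
width: 10.3
```

Call:
apply_moves --increments '[{"tx": 0,"ty": 0,"tz": 0.004,"rx": 0,"ry": 0,"rz": 0,"claw": 0.0},{"tx": 0,"ty": 0,"tz": 0.009,"rx": 0,"ry": 0,"rz": 0,"claw": 0.0},{"tx": 0,"ty": 0,"tz": 0.009,"rx": 0,"ry": 0,"rz": 0,"claw": 0.0},{"tx": 0,"ty": 0,"tz": 0.009,"rx": 0,"ry": 0,"rz": 0,"claw": 0.0}]'

```text
clock: 3.95
eef_pos: [536.3, -149.2, 124.6]
tool_rot: [3.141, -0.0, 1.161]
force: [0.6, 0.3, -3.6]
width: 10.4
```

Call:
apply_moves --increments '[{"tx": 0.004,"ty": 0.0092,"tz": 0,"rx": 0,"ry": 0,"rz": 0,"claw": 0.0},{"tx": 0.008,"ty": 0.0183,"tz": 0,"rx": 0,"ry": 0,"rz": 0,"claw": 0.0},{"tx": 0.012,"ty": 0.0275,"tz": 0,"rx": 0,"ry": 0,"rz": 0,"claw": 0.0},{"tx": 0.016,"ty": 0.0367,"tz": 0,"rx": 0,"ry": 0,"rz": 0,"claw": 0.0},{"tx": 0.016,"ty": 0.0367,"tz": 0,"rx": 0,"ry": 0,"rz": 0,"claw": 0.0}]'

```text
clock: 4.45
eef_pos: [553.1, -109.5, 124.0]
tool_rot: [-3.141, -0.001, 1.165]
force: [0.7, 0.5, -4.6]
width: 10.6
```

Call:
apply_moves --increments '[{"tx": 0.004,"ty": 0.0092,"tz": 0,"rx": 0,"ry": 0,"rz": 0,"claw": 0.0},{"tx": 0.008,"ty": 0.0183,"tz": 0,"rx": 0,"ry": 0,"rz": 0,"claw": 0.0},{"tx": 0.012,"ty": 0.0275,"tz": 0,"rx": 0,"ry": 0,"rz": 0,"claw": 0.0},{"tx": 0.0148,"ty": 0.034,"tz": 0,"rx": 0,"ry": 0,"rz": 0,"claw": 0.0},{"tx": 0.0148,"ty": 0.034,"tz": 0,"rx": 0,"ry": 0,"rz": 0,"claw": 0.0},{"tx": 0.0148,"ty": 0.034,"tz": 0,"rx": 0,"ry": 0,"rz": 0,"claw": 0.0}]'

```text
clock: 5.05
eef_pos: [566.9, -78.5, 124.3]
tool_rot: [-3.142, 0.0, 1.161]
force: [-0.2, -0.5, -3.5]
width: 10.2
```

Call:
apply_moves --increments '[{"tx": 0,"ty": -0.0005,"tz": -0.003,"rx": 0.4,"ry": -0.17,"rz": 0,"claw": 0.0},{"tx": 0,"ty": -0.001,"tz": -0.006,"rx": 0.84,"ry": -0.37,"rz": 0,"claw": 0.0},{"tx": -0.001,"ty": -0.002,"tz": -0.009,"rx": 1.26,"ry": -0.55,"rz": 0,"claw": 0.0},{"tx": -0.001,"ty": -0.002,"tz": -0.009,"rx": 1.26,"ry": -0.55,"rz": 0,"claw": 0.0},{"tx": -0.001,"ty": -0.002,"tz": -0.009,"rx": 1.26,"ry": -0.55,"rz": 0,"claw": 0.0}]'

```text
clock: 5.55
eef_pos: [565.5, -82.5, 115.4]
tool_rot: [3.141, -0.118, 1.159]
force: [-0.7, -2.0, -2.7]
width: 10.7
```

Call:
apply_moves --increments '[{"tx": 0,"ty": 0,"tz": -0.002,"rx": 0,"ry": 0,"rz": 0,"claw": 0.0},{"tx": 0,"ty": 0,"tz": -0.002,"rx": 0,"ry": 0,"rz": 0,"claw": 0.03},{"tx": 0,"ty": 0,"tz": -0.002,"rx": 0,"ry": 0,"rz": 0,"claw": 0.03},{"tx": 0,"ty": 0,"tz": -0.002,"rx": 0,"ry": 0,"rz": 0,"claw": 0.03},{"tx": -0.001,"ty": -0.003,"tz": 0.02,"rx": 0,"ry": 0,"rz": 0,"claw": 0.03},{"tx": -0.002,"ty": -0.006,"tz": 0.05,"rx": 0,"ry": 0,"rz": 0,"claw": 0.03},{"tx": -0.01,"ty": -0.02,"tz": 0.08,"rx": 0,"ry": 0,"rz": 0,"claw": 0.03},{"tx": -0.02,"ty": -0.046,"tz": 0.1,"rx": 0,"ry": 0,"rz": 0,"claw": 0.03},{"tx": -0.026,"ty": -0.06,"tz": 0.1,"rx": 0,"ry": 0,"rz": 0,"claw": 0.03},{"tx": -0.026,"ty": -0.06,"tz": 0.1,"rx": 0,"ry": 0,"rz": 0,"claw": 0.03},{"tx": -0.026,"ty": -0.06,"tz": 0.1,"rx": 0,"ry": 0,"rz": 0,"claw": 0.03}]'

```text
clock: 6.65
eef_pos: [539.6, -139.1, 214.2]
tool_rot: [-3.139, -0.121, 1.161]
force: [-0.1, 0.6, -0.5]
width: 29.8
```

```bash
python3 - <<'E'
from h import *
c=calibration("wrist");print(read_state()["eef_pos"]); np.save("wc.npy",np.r_[c["origin"],c["attitude"]])
cv2.imwrite("pics/w2.png",get_image("wrist")[:,:,::-1])
E
```

```text
[ 539.64623477 -139.06585445  214.22424537]
```

View pics/w2.png

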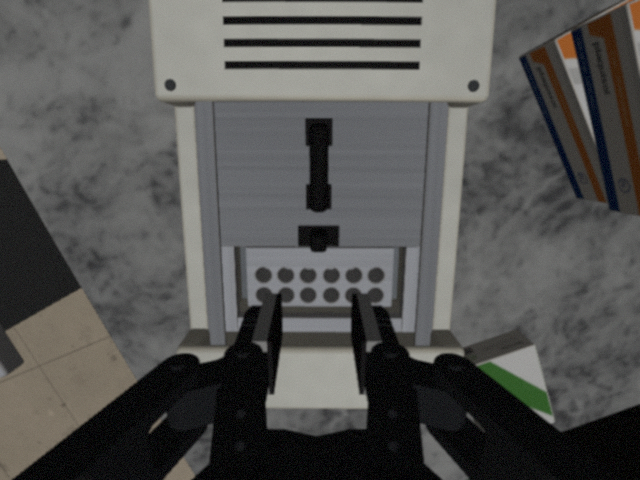

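```bash
python3 - <<'E'
from h import *
th=-0.4103;C=np.array([[np.cos(th),-np.sin(th)],[np.sin(th),np.cos(th)]]);t=np.array([536.3,-151.9])
for nm,uv,z in(("bar ends",[[319,119],[319,211]],130),("tab base row226/247",[[299,226],[339,247]],101),("tab tip rows",[[319,226],[319,251]],117),("plate end",[[225,247],[420,247]],101),("hood",[[155,104],[491,103]],154),("console e",[[178,352],[462,352]],154)):
    p=cast("wrist",uv,z)[:,:2];print(nm,((p-t)@C).round(1).tolist(),p.round(1).tolist())
E
```

```text
bar ends [[-1.7, 101.4], [-1.4, 44.9]] [[575.2, -58.3], [552.9, -110.2]]
tab base row226/247 [[-15.7, 29.6], [13.4, 14.0]] [[533.7, -118.5], [554.2, -144.4]]
tab tip rows [[-1.3, 32.7], [-1.3, 15.1]] [[548.1, -121.4], [541.2, -137.5]]
plate end [[-70.2, 13.8], [72.9, 14.2]] [[477.4, -111.3], [608.8, -168.0]]
hood [[-91.2, 107.2], [91.8, 108.1]] [[495.4, -17.2], [663.7, -89.4]]
console e [[-89.9, -41.2], [88.6, -40.5]] [[437.4, -153.8], [601.4, -224.4]]
```

Call:
apply_moves --increments '[{"tx": 0.0043,"ty": 0.0079,"tz": -0.04,"rx": 0,"ry": 0,"rz": 0,"claw": 0.03},{"tx": 0.0043,"ty": 0.0079,"tz": -0.08,"rx": 0,"ry": 0,"rz": 0,"claw": 0.03},{"tx": 0.0043,"ty": 0.0079,"tz": -0.1,"rx": 0,"ry": 0,"rz": 0,"claw": 0.03},{"tx": 0.0043,"ty": 0.0079,"tz": -0.108,"rx": 0,"ry": 0,"rz": 0,"claw": 0.03},{"tx": 0.0043,"ty": 0.0079,"tz": -0.108,"rx": 0,"ry": 0,"rz": 0,"claw": 0.03},{"tx": 0.0043,"ty": 0.0079,"tz": -0.108,"rx": 0,"ry": 0,"rz": 0,"claw": 0.03}]'

```text
clock: 7.3
eef_pos: [545.0, -132.3, 107.8]
tool_rot: [3.14, -0.12, 1.161]
force: [0.4, 0.2, 0.5]
width: 30.2
```

Call:
apply_moves --increments '[{"tx": 0,"ty": 0.001,"tz": -0.002,"rx": 0,"ry": 0,"rz": 0,"claw": 0.03},{"tx": 0,"ty": 0.001,"tz": -0.002,"rx": 0,"ry": 0,"rz": 0,"claw": 0.03},{"tx": 0,"ty": 0.001,"tz": -0.002,"rx": 0,"ry": 0,"rz": 0,"claw": 0.0},{"tx": 0,"ty": 0.001,"tz": -0.002,"rx": 0,"ry": 0,"rz": 0,"claw": 0.0},{"tx": 0,"ty": 0.001,"tz": -0.002,"rx": 0,"ry": 0,"rz": 0,"claw": 0.0},{"tx": 0,"ty": 0.001,"tz": -0.002,"rx": 0,"ry": 0,"rz": 0,"claw": 0.0}]'

```text
clock: 7.9
eef_pos: [544.8, -131.7, 106.0]
tool_rot: [3.14, -0.12, 1.161]
force: [-0.7, -0.0, 5.3]
width: 9.7
```

Call:
apply_moves --increments '[{"tx": 0,"ty": 0,"tz": 0.005,"rx": -0.4,"ry": 0.17,"rz": 0,"claw": 0.0},{"tx": 0,"ty": 0,"tz": 0.01,"rx": -0.8,"ry": 0.35,"rz": 0,"claw": 0.0},{"tx": 0,"ty": 0,"tz": 0.014,"rx": -1.1,"ry": 0.48,"rz": 0,"claw": 0.0},{"tx": 0,"ty": 0,"tz": 0.0175,"rx": -1.26,"ry": 0.55,"rz": 0,"claw": 0.0},{"tx": 0,"ty": 0,"tz": 0.0175,"rx": -1.26,"ry": 0.55,"rz": 0,"claw": 0.0},{"tx": 0,"ty": 0,"tz": 0.0175,"rx": -1.26,"ry": 0.55,"rz": 0,"claw": 0.0}]'

```text
clock: 8.5
eef_pos: [543.7, -131.5, 122.4]
tool_rot: [-3.141, 0.0, 1.161]
force: [-0.2, 0.8, -3.9]
width: 10.1
```

Call:
apply_moves --increments '[{"tx": 0.004,"ty": 0.0092,"tz": 0,"rx": 0,"ry": 0,"rz": 0,"claw": 0.0},{"tx": 0.008,"ty": 0.0183,"tz": 0,"rx": 0,"ry": 0,"rz": 0,"claw": 0.0},{"tx": 0.012,"ty": 0.0275,"tz": 0,"rx": 0,"ry": 0,"rz": 0,"claw": 0.0},{"tx": 0.016,"ty": 0.0367,"tz": 0,"rx": 0,"ry": 0,"rz": 0,"claw": 0.0},{"tx": 0.02,"ty": 0.0459,"tz": 0,"rx": 0,"ry": 0,"rz": 0,"claw": 0.0},{"tx": 0.02,"ty": 0.0459,"tz": 0,"rx": 0,"ry": 0,"rz": 0,"claw": 0.0},{"tx": 0.02,"ty": 0.0459,"tz": 0,"rx": 0,"ry": 0,"rz": 0,"claw": 0.0}]'

```text
clock: 9.2
eef_pos: [564.3, -85.4, 122.8]
tool_rot: [3.142, 0.0, 1.162]
force: [0.0, 0.1, -3.7]
width: 10.1
```

Call:
apply_moves --increments '[{"tx": 0.002,"ty": 0.0046,"tz": 0,"rx": 0,"ry": 0,"rz": 0,"claw": 0.0},{"tx": 0.0032,"ty": 0.0073,"tz": 0,"rx": 0,"ry": 0,"rz": 0,"claw": 0.0},{"tx": 0.0044,"ty": 0.01,"tz": 0,"rx": 0,"ry": 0,"rz": 0,"claw": 0.0},{"tx": 0.0044,"ty": 0.01,"tz": 0,"rx": 0,"ry": 0,"rz": 0,"claw": 0.0},{"tx": 0.0044,"ty": 0.01,"tz": 0,"rx": 0,"ry": 0,"rz": 0,"claw": 0.0}]'

```text
clock: 9.7
eef_pos: [568.4, -76.0, 122.8]
tool_rot: [-3.141, 0.0, 1.16]
force: [-0.8, -1.5, -3.8]
width: 10.1
```

Call:
apply_moves --increments '[{"tx": 0.0008,"ty": 0.0018,"tz": 0,"rx": 0,"ry": 0,"rz": 0,"claw": 0.0},{"tx": 0.0016,"ty": 0.0037,"tz": 0,"rx": 0,"ry": 0,"rz": 0,"claw": 0.0},{"tx": 0.0016,"ty": 0.0037,"tz": 0,"rx": 0,"ry": 0,"rz": 0,"claw": 0.0}]'

```text
clock: 10.0
eef_pos: [568.4, -75.9, 122.8]
tool_rot: [-3.141, 0.005, 1.158]
force: [-4.7, -7.2, -2.4]
width: 9.5
```

Call:
apply_moves --increments '[{"tx": -0.0008,"ty": -0.0018,"tz": -0.0015,"rx": 0,"ry": 0,"rz": 0,"claw": 0.0},{"tx": -0.0008,"ty": -0.0018,"tz": -0.0035,"rx": 0,"ry": 0,"rz": 0,"claw": 0.0},{"tx": -0.0008,"ty": -0.0018,"tz": -0.0035,"rx": 0,"ry": 0,"rz": 0,"claw": 0.0},{"tx": -0.0008,"ty": -0.0018,"tz": -0.0035,"rx": 0,"ry": 0,"rz": 0,"claw": 0.0}]'

```text
clock: 10.4
eef_pos: [568.3, -76.2, 119.5]
tool_rot: [-3.141, 0.003, 1.159]
force: [-4.2, -5.9, -0.2]
width: 9.7
```

Call:
apply_moves --increments '[{"tx": 0,"ty": 0,"tz": 0,"rx": 0,"ry": 0,"rz": 0,"claw": 0.03},{"tx": 0,"ty": 0,"tz": 0,"rx": 0,"ry": 0,"rz": 0,"claw": 0.03},{"tx": -0.0008,"ty": -0.0018,"tz": 0,"rx": 0,"ry": 0,"rz": 0,"claw": 0.03},{"tx": -0.0008,"ty": -0.0018,"tz": 0.02,"rx": 0,"ry": 0,"rz": 0,"claw": 0.03},{"tx": -0.0008,"ty": -0.0018,"tz": 0.06,"rx": 0,"ry": 0,"rz": 0,"claw": 0.036},{"tx": -0.01,"ty": -0.024,"tz": 0.09,"rx": 0,"ry": 0,"rz": 0,"claw": 0.036},{"tx": -0.022,"ty": -0.05,"tz": 0.09,"rx": 0,"ry": 0,"rz": 0,"claw": 0.036},{"tx": -0.037,"ty": -0.085,"tz": 0.09,"rx": 0,"ry": 0,"rz": 0,"claw": 0.036},{"tx": -0.037,"ty": -0.085,"tz": 0.09,"rx": 0,"ry": 0,"rz": 0,"claw": 0.036},{"tx": -0.037,"ty": -0.085,"tz": 0.09,"rx": 0,"ry": 0,"rz": 0,"claw": 0.036}]'

```text
clock: 11.4
eef_pos: [532.6, -159.2, 209.7]
tool_rot: [3.141, -0.001, 1.159]
force: [-0.4, -0.0, 0.3]
width: 36.2
```

```bash
python3 - <<'E'
from h import *
c=calibration("wrist");print(read_state()["eef_pos"])
cv2.imwrite("pics/w3.png",get_image("wrist")[:,:,::-1])
E
```

```text
[ 532.59919911 -159.17925456  209.72521366]
```

View pics/w3.png

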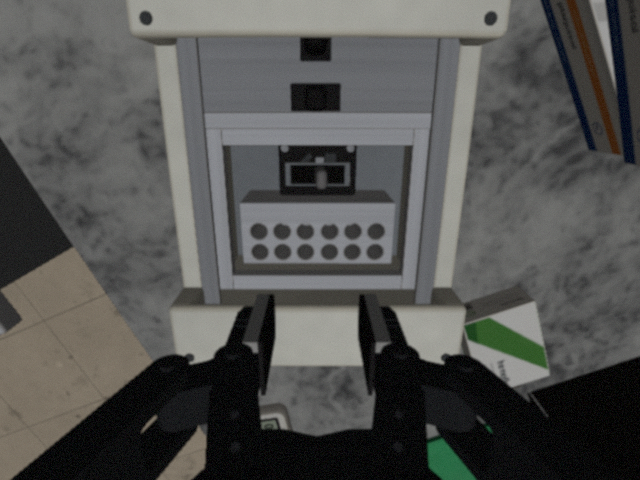

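```bash
python3 - <<'E'
from h import *
th=-0.4103;C=np.array([[np.cos(th),-np.sin(th)],[np.sin(th),np.cos(th)]]);t=np.array([536.3,-151.9])
for nm,uv,z in(("plate end",[[203,112],[432,112]],114),("lever",[[321,165],[321,186]],88),("housing",[[280,145],[355,194]],66),("hood",[[130,39],[507,39]],154),("console e",[[173,307],[463,307]],154),("recess edge",[[206,128],[430,128]],86)):
    p=cast("wrist",uv,z)[:,:2];print(nm,((p-t)@C).round(1).tolist(),p.round(1).tolist())
for q in ([-.5,24],[-27,24],[27,24]): print(q,C@q+t)
E
```

```text
plate end [[-70.5, 74.4], [69.2, 74.6]] [[501.3, -55.5], [629.5, -111.1]]
lever [[2.0, 38.4], [2.0, 23.4]] [[553.4, -117.5], [547.5, -131.3]]
housing [[-28.6, 50.1], [29.0, 12.6]] [[530.0, -94.5], [567.9, -151.9]]
hood [[-91.2, 108.8], [90.5, 109.0]] [[496.0, -15.7], [662.8, -88.1]]
console e [[-88.1, -37.3], [87.7, -37.1]] [[440.6, -151.0], [601.9, -220.9]]
recess edge [[-77.6, 63.6], [77.1, 63.7]] [[490.5, -62.7], [632.5, -124.2]]
[-0.5, 24] [ 545.41472611 -129.69252901]
[-27, 24] [ 521.11419434 -119.12209118]
[27, 24] [ 570.63225908 -140.66185128]
```

Call:
apply_moves --increments '[{"tx": 0.0145,"ty": 0.032,"tz": 0,"rx": 0,"ry": 0,"rz": 0,"claw": 0.036},{"tx": 0.0145,"ty": 0.032,"tz": -0.04,"rx": 0,"ry": 0,"rz": 0,"claw": 0.036},{"tx": 0.0145,"ty": 0.032,"tz": -0.08,"rx": 0,"ry": 0,"rz": 0,"claw": 0.036},{"tx": 0.0145,"ty": 0.032,"tz": -0.105,"rx": 0,"ry": 0,"rz": 0,"claw": 0.036},{"tx": 0.0145,"ty": 0.032,"tz": -0.12,"rx": 0,"ry": 0,"rz": 0,"claw": 0.036},{"tx": 0.0145,"ty": 0.032,"tz": -0.134,"rx": 0,"ry": 0,"rz": 0,"claw": 0.036},{"tx": 0.0145,"ty": 0.032,"tz": -0.134,"rx": 0,"ry": 0,"rz": 0,"claw": 0.036},{"tx": 0.0145,"ty": 0.032,"tz": -0.134,"rx": 0,"ry": 0,"rz": 0,"claw": 0.036}]'

```text
clock: 12.25
eef_pos: [547.5, -126.3, 75.5]
tool_rot: [3.141, -0.0, 1.162]
force: [-0.5, 0.5, 0.9]
width: 36.1
```

Call:
apply_moves --increments '[{"tx": 0,"ty": 0,"tz": 0,"rx": 0,"ry": 0,"rz": 0,"claw": 0.024},{"tx": 0,"ty": 0,"tz": 0,"rx": 0,"ry": 0,"rz": 0,"claw": 0.024},{"tx": -0.0046,"ty": 0.002,"tz": 0,"rx": 0,"ry": 0,"rz": 0,"claw": 0.024},{"tx": -0.0092,"ty": 0.004,"tz": 0,"rx": 0,"ry": 0,"rz": 0,"claw": 0.024},{"tx": -0.0138,"ty": 0.006,"tz": 0,"rx": 0,"ry": 0,"rz": 0,"claw": 0.024},{"tx": -0.0183,"ty": 0.008,"tz": 0,"rx": 0,"ry": 0,"rz": 0,"claw": 0.024},{"tx": -0.0211,"ty": 0.0092,"tz": 0,"rx": 0,"ry": 0,"rz": 0,"claw": 0.024},{"tx": -0.0211,"ty": 0.0092,"tz": 0,"rx": 0,"ry": 0,"rz": 0,"claw": 0.024}]'

```text
clock: 13.05
eef_pos: [527.3, -118.0, 76.0]
tool_rot: [3.138, -0.0, 1.16]
force: [3.4, -1.8, 2.9]
width: 24.2
```

Call:
apply_moves --increments '[{"tx": -0.0018,"ty": 0.0008,"tz": 0,"rx": 0,"ry": 0,"rz": 0,"claw": 0.024},{"tx": -0.0037,"ty": 0.0016,"tz": 0,"rx": 0,"ry": 0,"rz": 0,"claw": 0.024},{"tx": -0.0037,"ty": 0.0016,"tz": 0,"rx": 0,"ry": 0,"rz": 0,"claw": 0.024}]'

```text
clock: 13.35
eef_pos: [527.0, -118.0, 76.8]
tool_rot: [3.131, -0.0, 1.16]
force: [9.6, -4.3, 3.2]
width: 24.1
```

Call:
apply_moves --increments '[{"tx": -0.0018,"ty": 0.0008,"tz": 0,"rx": 0,"ry": 0,"rz": 0,"claw": 0.024},{"tx": -0.0028,"ty": 0.0012,"tz": 0,"rx": 0,"ry": 0,"rz": 0,"claw": 0.024},{"tx": -0.0028,"ty": 0.0012,"tz": 0,"rx": 0,"ry": 0,"rz": 0,"claw": 0.024}]'

```text
clock: 13.65
eef_pos: [526.9, -118.0, 77.6]
tool_rot: [3.125, -0.0, 1.16]
force: [13.3, -4.9, 3.7]
width: 23.8
```

```bash
python3 - <<'E'
from h import *
a=get_image("wrist")[:,:,::-1][60:300,200:440]
b=get_image("top")[:,:,::-1][160:260,310:410]
cv2.imwrite("pics/w4.png",np.hstack([cv2.resize(a,(400,400)),cv2.resize(b,(400,400))]))
E
```

```text
(no output)
```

View pics/w4.png

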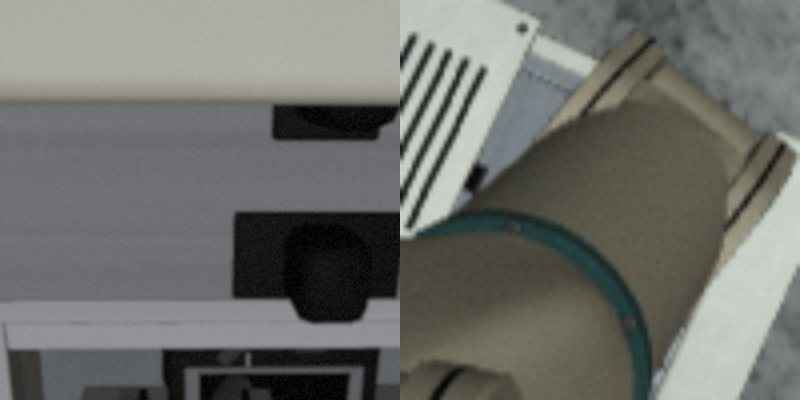

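Call:
apply_moves --increments '[{"tx": 0.0092,"ty": -0.004,"tz": 0,"rx": 0,"ry": 0,"rz": 0,"claw": 0.024},{"tx": 0.0184,"ty": -0.008,"tz": 0,"rx": 0,"ry": 0,"rz": 0,"claw": 0.024},{"tx": 0.0257,"ty": -0.0112,"tz": 0,"rx": 0,"ry": 0,"rz": 0,"claw": 0.024},{"tx": 0.033,"ty": -0.0144,"tz": 0,"rx": 0,"ry": 0,"rz": 0,"claw": 0.024},{"tx": 0.0385,"ty": -0.0168,"tz": 0,"rx": 0,"ry": 0,"rz": 0,"claw": 0.024},{"tx": 0.044,"ty": -0.0192,"tz": 0,"rx": 0,"ry": 0,"rz": 0,"claw": 0.024},{"tx": 0.0468,"ty": -0.0204,"tz": 0,"rx": 0,"ry": 0,"rz": 0,"claw": 0.024},{"tx": 0.0468,"ty": -0.0204,"tz": 0,"rx": 0,"ry": 0,"rz": 0,"claw": 0.024}]'

```text
clock: 14.55
eef_pos: [566.6, -135.4, 75.2]
tool_rot: [3.141, 0.0, 1.161]
force: [0.3, -0.4, 0.7]
width: 24.1
```

Call:
apply_moves --increments '[{"tx": 0.0028,"ty": -0.0012,"tz": 0,"rx": 0,"ry": 0,"rz": 0,"claw": 0.024},{"tx": 0.0055,"ty": -0.0024,"tz": 0,"rx": 0,"ry": 0,"rz": 0,"claw": 0.024},{"tx": 0.0055,"ty": -0.0024,"tz": 0,"rx": 0,"ry": 0,"rz": 0,"claw": 0.024},{"tx": 0.0055,"ty": -0.0024,"tz": 0,"rx": 0,"ry": 0,"rz": 0,"claw": 0.024}]'

```text
clock: 14.95
eef_pos: [567.6, -135.7, 75.2]
tool_rot: [-3.133, -0.001, 1.161]
force: [-9.7, 4.7, 8.5]
width: 23.8
```

Call:
apply_moves --increments '[{"tx": 0.0018,"ty": -0.0008,"tz": 0,"rx": 0,"ry": 0,"rz": 0,"claw": 0.024},{"tx": 0.0018,"ty": -0.0008,"tz": 0,"rx": 0,"ry": 0,"rz": 0,"claw": 0.024},{"tx": 0.0018,"ty": -0.0008,"tz": 0,"rx": 0,"ry": 0,"rz": 0,"claw": 0.024},{"tx": -0.0065,"ty": 0.0028,"tz": 0,"rx": 0,"ry": 0,"rz": 0,"claw": 0.028},{"tx": -0.0065,"ty": 0.0028,"tz": 0,"rx": 0,"ry": 0,"rz": 0,"claw": 0.036},{"tx": -0.0065,"ty": 0.0028,"tz": 0.01,"rx": 0,"ry": 0,"rz": 0,"claw": 0.036},{"tx": -0.0065,"ty": 0.0028,"tz": 0.04,"rx": 0,"ry": 0,"rz": 0,"claw": 0.036},{"tx": -0.0065,"ty": 0.0028,"tz": 0.08,"rx": 0,"ry": 0,"rz": 0,"claw": 0.036},{"tx": -0.0065,"ty": 0.0028,"tz": 0.12,"rx": 0,"ry": 0,"rz": 0,"claw": 0.036},{"tx": -0.03,"ty": -0.03,"tz": 0.14,"rx": 0,"ry": 0,"rz": 0,"claw": 0.036},{"tx": -0.03,"ty": -0.03,"tz": 0.14,"rx": 0,"ry": 0,"rz": 0,"claw": 0.036},{"tx": -0.03,"ty": -0.03,"tz": 0.14,"rx": 0,"ry": 0,"rz": 0,"claw": 0.036}]'

```text
clock: 16.15
eef_pos: [542.5, -169.1, 217.0]
tool_rot: [3.138, -0.0, 1.158]
force: [0.1, 0.7, -0.6]
width: 35.8
```

```bash
python3 - <<'E'
from h import *
print(read_state()["eef_pos"])
a=get_image("wrist")[:,:,::-1][0:300,150:500]
cv2.imwrite("pics/w5.png",cv2.resize(a,None,fx=2,fy=2,interpolation=cv2.INTER_CUBIC))
E
```

```text
[ 542.52569919 -169.07554502  216.99155526]
```

View pics/w5.png

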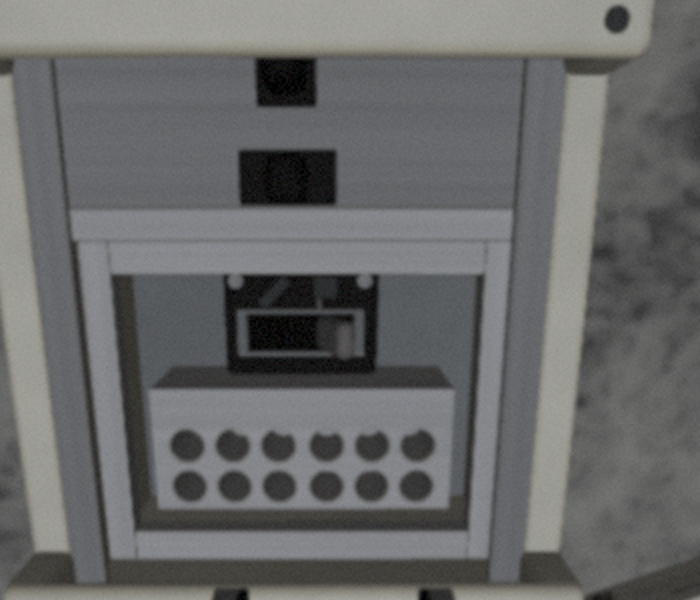

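```bash
python3 - <<'E'
from h import *
th=-0.4103;C=np.array([[np.cos(th),-np.sin(th)],[np.sin(th),np.cos(th)]]);t=np.array([536.3,-151.9])
f=lambda u,v:[(u+.5)/2-.5+150,(v+.5)/2-.5]
for nm,uv,z in(("plate end",[f(70,208),f(515,208)],114),("lever end L/R/mid",[f(335,338),f(356,338),f(345,338)],85.5),("housing",[f(226,372),f(375,372)],66),("recess edge",[f(75,240),f(510,240)],86)):
    p=cast("wrist",uv,z)[:,:2];print(nm,((p-t)@C).round(1).tolist())
E
```

```text
plate end [[-70.5, 74.2], [68.0, 74.1]]
lever end L/R/mid [[12.1, 29.1], [19.8, 29.1], [15.8, 29.1]]
housing [[-31.1, 12.6], [28.1, 12.5]]
recess edge [[-79.3, 63.7], [73.6, 63.6]]
```

```bash
python3 - <<'E'
from h import *
a=np.mean([get_image("wrist")[:,:,::-1][130:195,255:345].astype(float) for _ in range(4)],0)
a=np.clip(a*2.2,0,255).astype(np.uint8)
cv2.imwrite("pics/w6.png",cv2.resize(a,None,fx=8,fy=8,interpolation=cv2.INTER_CUBIC))
E
```

```text
(no output)
```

View pics/w6.png

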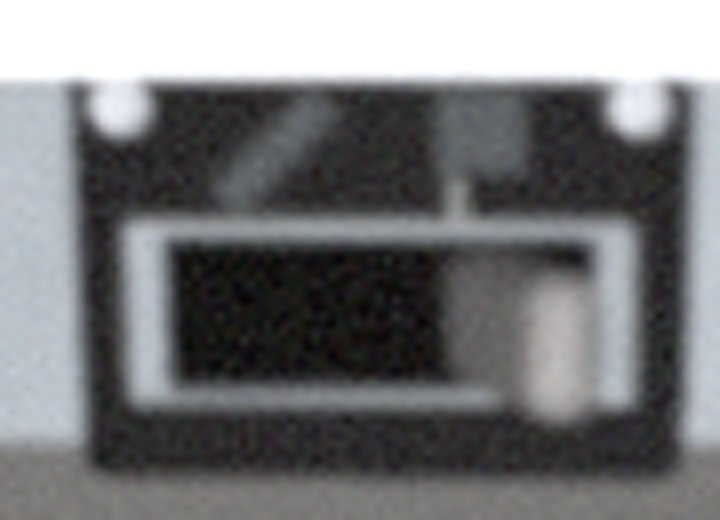

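```bash
python3 - <<'E'
from h import *
th=-0.4103;C=np.array([[np.cos(th),-np.sin(th)],[np.sin(th),np.cos(th)]]);t=np.array([536.3,-151.9])
f=lambda u,v:[(u+.5)/8-.5+255,(v+.5)/8-.5+130]
for nm,uv,z in(("lever end L/R/mid",[f(522,345),f(590,345),f(556,345)],85.7),("housing at mid row",[f(85,300),f(685,300)],66),("slot",[f(170,310),f(595,310)],66),("frame",[f(122,310),f(640,310)],66)):
    p=cast("wrist",uv,z)[:,:2];print(nm,((p-t)@C).round(1).tolist())
E
```

```text
lever end L/R/mid [[12.6, 27.1], [18.8, 27.2], [15.7, 27.1]]
housing at mid row [[-29.8, 28.1], [28.7, 28.2]]
slot [[-21.5, 27.2], [19.9, 27.2]]
frame [[-26.2, 27.2], [24.3, 27.3]]
```

Call:
apply_moves --increments '[{"tx": 0.0156,"ty": 0.0372,"tz": 0,"rx": 0,"ry": 0,"rz": 0,"claw": 0.036},{"tx": 0.0156,"ty": 0.0372,"tz": -0.04,"rx": 0,"ry": 0,"rz": 0,"claw": 0.036},{"tx": 0.0156,"ty": 0.0372,"tz": -0.08,"rx": 0,"ry": 0,"rz": 0,"claw": 0.036},{"tx": 0.0156,"ty": 0.0372,"tz": -0.115,"rx": 0,"ry": 0,"rz": 0,"claw": 0.036},{"tx": 0.0156,"ty": 0.0372,"tz": -0.134,"rx": 0,"ry": 0,"rz": 0,"claw": 0.036},{"tx": 0.0156,"ty": 0.0372,"tz": -0.134,"rx": 0,"ry": 0,"rz": 0,"claw": 0.036},{"tx": 0.0202,"ty": 0.0352,"tz": -0.134,"rx": 0,"ry": 0,"rz": 0,"claw": 0.036},{"tx": 0.0248,"ty": 0.0332,"tz": -0.134,"rx": 0,"ry": 0,"rz": 0,"claw": 0.036},{"tx": 0.0294,"ty": 0.0312,"tz": -0.134,"rx": 0,"ry": 0,"rz": 0,"claw": 0.036},{"tx": 0.0312,"ty": 0.0304,"tz": -0.134,"rx": 0,"ry": 0,"rz": 0,"claw": 0.036},{"tx": 0.0312,"ty": 0.0304,"tz": -0.134,"rx": 0,"ry": 0,"rz": 0,"claw": 0.036}]'

```text
clock: 17.5
eef_pos: [572.9, -136.9, 82.7]
tool_rot: [-3.141, -0.001, 1.161]
force: [-4.6, 1.1, 7.3]
width: 36.1
```

Call:
apply_moves --increments '[{"tx": -0.011,"ty": 0.0048,"tz": 0,"rx": 0,"ry": 0,"rz": 0,"claw": 0.036},{"tx": -0.014,"ty": 0.006,"tz": 0.03,"rx": 0,"ry": 0,"rz": 0,"claw": 0.036},{"tx": -0.014,"ty": 0.006,"tz": 0.07,"rx": 0,"ry": 0,"rz": 0,"claw": 0.036},{"tx": -0.014,"ty": 0.006,"tz": 0.11,"rx": 0,"ry": 0,"rz": 0,"claw": 0.0},{"tx": -0.014,"ty": 0.006,"tz": 0.13,"rx": 0,"ry": 0,"rz": 1.7,"claw": 0.0},{"tx": 0,"ty": 0,"tz": 0.13,"rx": 0,"ry": 0,"rz": 18,"claw": 0.0},{"tx": 0,"ty": 0,"tz": 0.13,"rx": 0,"ry": 0,"rz": 18,"claw": 0.0},{"tx": 0,"ty": 0,"tz": 0.13,"rx": 0,"ry": 0,"rz": 18,"claw": 0.0},{"tx": 0,"ty": 0,"tz": 0.13,"rx": 0,"ry": 0,"rz": 18,"claw": 0.0},{"tx": 0,"ty": 0,"tz": 0.13,"rx": 0,"ry": 0,"rz": 18,"claw": 0.0},{"tx": 0,"ty": 0,"tz": 0.13,"rx": 0,"ry": 0,"rz": 18,"claw": 0.0},{"tx": 0,"ty": 0,"tz": 0.13,"rx": 0,"ry": 0,"rz": 18,"claw": 0.0}]'

```text
clock: 18.7
eef_pos: [573.3, -137.5, 212.2]
tool_rot: [3.141, 0.002, 2.365]
force: [-0.1, 0.5, 0.4]
width: -0.2
```

Call:
apply_moves --increments '[{"tx": 0.0082,"ty": -0.0057,"tz": 0,"rx": 0,"ry": 0,"rz": 4.19,"claw": 0.0},{"tx": 0.0082,"ty": -0.0057,"tz": 0,"rx": 0,"ry": 0,"rz": 4.19,"claw": 0.0},{"tx": 0.0082,"ty": -0.0057,"tz": 0,"rx": 0,"ry": 0,"rz": 4.19,"claw": 0.0},{"tx": 0.0082,"ty": -0.0057,"tz": -0.04,"rx": 0,"ry": 0,"rz": 4.19,"claw": 0.0},{"tx": 0.0082,"ty": -0.0057,"tz": -0.08,"rx": 0,"ry": 0,"rz": 4.19,"claw": 0.0},{"tx": 0.0082,"ty": -0.0057,"tz": -0.1,"rx": 0,"ry": 0,"rz": 4.19,"claw": 0.0},{"tx": 0.0082,"ty": -0.0057,"tz": -0.115,"rx": 0,"ry": 0,"rz": 4.19,"claw": 0.0},{"tx": 0.0082,"ty": -0.0057,"tz": -0.125,"rx": 0,"ry": 0,"rz": 4.19,"claw": 0.0},{"tx": 0.0082,"ty": -0.0057,"tz": -0.134,"rx": 0,"ry": 0,"rz": 4.19,"claw": 0.0},{"tx": 0.0082,"ty": -0.0057,"tz": -0.134,"rx": 0,"ry": 0,"rz": 4.19,"claw": 0.0}]'

```text
clock: 19.7
eef_pos: [580.8, -142.9, 76.8]
tool_rot: [-3.141, -0.001, 2.725]
force: [-1.0, -0.9, 0.5]
width: 0.1
```

Call:
apply_moves --increments '[{"tx": -0.0092,"ty": 0.004,"tz": 0,"rx": 0,"ry": 0,"rz": 0,"claw": 0.0},{"tx": -0.0165,"ty": 0.0072,"tz": 0,"rx": 0,"ry": 0,"rz": 0,"claw": 0.0},{"tx": -0.0238,"ty": 0.0104,"tz": 0,"rx": 0,"ry": 0,"rz": 0,"claw": 0.0},{"tx": -0.0293,"ty": 0.0128,"tz": 0,"rx": 0,"ry": 0,"rz": 0,"claw": 0.0},{"tx": -0.0339,"ty": 0.0148,"tz": 0,"rx": 0,"ry": 0,"rz": 0,"claw": 0.0},{"tx": -0.0367,"ty": 0.016,"tz": 0,"rx": 0,"ry": 0,"rz": 0,"claw": 0.0},{"tx": -0.0394,"ty": 0.0172,"tz": 0,"rx": 0,"ry": 0,"rz": 0,"claw": 0.0},{"tx": -0.0394,"ty": 0.0172,"tz": 0,"rx": 0,"ry": 0,"rz": 0,"claw": 0.0}]'

```text
clock: 20.5
eef_pos: [543.7, -126.4, 77.8]
tool_rot: [3.141, 0.005, 2.725]
force: [4.3, -1.8, -0.8]
width: 0.5
```

Call:
apply_moves --increments '[{"tx": -0.0018,"ty": 0.0008,"tz": 0,"rx": 0,"ry": 0,"rz": 0,"claw": 0.0},{"tx": -0.0037,"ty": 0.0016,"tz": 0,"rx": 0,"ry": 0,"rz": 0,"claw": 0.0},{"tx": -0.0037,"ty": 0.0016,"tz": 0,"rx": 0,"ry": 0,"rz": 0,"claw": 0.0}]'

```text
clock: 20.8
eef_pos: [543.3, -126.1, 78.5]
tool_rot: [3.14, 0.011, 2.724]
force: [9.6, -4.4, -1.8]
width: -0.2
```

Call:
apply_moves --increments '[{"tx": 0.007,"ty": -0.003,"tz": 0,"rx": 0,"ry": 0,"rz": 0,"claw": 0.0},{"tx": 0.01,"ty": -0.0045,"tz": 0.02,"rx": 0,"ry": 0,"rz": 0,"claw": 0.0},{"tx": 0.01,"ty": -0.0045,"tz": 0.04,"rx": 0,"ry": 0,"rz": 0,"claw": 0.0},{"tx": 0.01,"ty": -0.0045,"tz": 0.045,"rx": 0,"ry": 0,"rz": 0,"claw": 0.0},{"tx": -0.0265,"ty": 0.0115,"tz": 0.045,"rx": 0,"ry": 0,"rz": 0,"claw": 0.0},{"tx": -0.0265,"ty": 0.0115,"tz": 0.045,"rx": 0,"ry": 0,"rz": 0,"claw": 0.0},{"tx": -0.0265,"ty": 0.0115,"tz": 0.045,"rx": 0,"ry": 0,"rz": 0,"claw": 0.0}]'

```text
clock: 21.5
eef_pos: [509.8, -111.8, 121.7]
tool_rot: [-3.141, -0.003, 2.725]
force: [0.3, -0.3, -0.2]
width: 0.1
```

Call:
apply_moves --increments '[{"tx": 0,"ty": 0,"tz": -0.025,"rx": 0,"ry": 0,"rz": 0,"claw": 0.0},{"tx": 0,"ty": 0,"tz": -0.044,"rx": 0,"ry": 0,"rz": 0,"claw": 0.0},{"tx": 0,"ty": 0,"tz": -0.044,"rx": 0,"ry": 0,"rz": 0,"claw": 0.0},{"tx": 0.0092,"ty": -0.004,"tz": -0.044,"rx": 0,"ry": 0,"rz": 0,"claw": 0.0},{"tx": 0.0165,"ty": -0.0072,"tz": -0.044,"rx": 0,"ry": 0,"rz": 0,"claw": 0.0},{"tx": 0.0238,"ty": -0.0104,"tz": -0.044,"rx": 0,"ry": 0,"rz": 0,"claw": 0.0},{"tx": 0.0293,"ty": -0.0128,"tz": -0.044,"rx": 0,"ry": 0,"rz": 0,"claw": 0.0},{"tx": 0.0348,"ty": -0.0152,"tz": -0.044,"rx": 0,"ry": 0,"rz": 0,"claw": 0.0},{"tx": 0.0385,"ty": -0.0168,"tz": -0.044,"rx": 0,"ry": 0,"rz": 0,"claw": 0.0},{"tx": 0.0413,"ty": -0.018,"tz": -0.044,"rx": 0,"ry": 0,"rz": 0,"claw": 0.0},{"tx": 0.0413,"ty": -0.018,"tz": -0.044,"rx": 0,"ry": 0,"rz": 0,"claw": 0.0},{"tx": 0.0413,"ty": -0.018,"tz": -0.044,"rx": 0,"ry": 0,"rz": 0,"claw": 0.0}]'

```text
clock: 22.7
eef_pos: [550.9, -129.8, 78.3]
tool_rot: [-3.141, -0.004, 2.725]
force: [-5.3, 2.2, 4.6]
width: -0.4
```

Call:
apply_moves --increments '[{"tx": 0.0018,"ty": -0.0008,"tz": 0,"rx": 0,"ry": 0,"rz": 0,"claw": 0.0},{"tx": 0.0037,"ty": -0.0016,"tz": 0,"rx": 0,"ry": 0,"rz": 0,"claw": 0.0},{"tx": 0.0037,"ty": -0.0016,"tz": 0,"rx": 0,"ry": 0,"rz": 0,"claw": 0.0}]'

```text
clock: 23.0
eef_pos: [551.2, -129.9, 78.2]
tool_rot: [-3.141, -0.011, 2.725]
force: [-11.5, 4.3, 11.3]
width: -0.3
```

Call:
apply_moves --increments '[{"tx": -0.006,"ty": 0.0026,"tz": 0,"rx": 0,"ry": 0,"rz": 0,"claw": 0.0},{"tx": -0.012,"ty": 0.0052,"tz": 0.0,"rx": 0,"ry": 0,"rz": 0,"claw": 0.0},{"tx": -0.012,"ty": 0.0052,"tz": 0.03,"rx": 0,"ry": 0,"rz": 0,"claw": 0.0},{"tx": -0.012,"ty": 0.0052,"tz": 0.07,"rx": 0,"ry": 0,"rz": 0,"claw": 0.0},{"tx": -0.012,"ty": 0.0052,"tz": 0.12,"rx": 0,"ry": 0,"rz": 0,"claw": 0.0},{"tx": 0.04,"ty": -0.018,"tz": 0.14,"rx": 0,"ry": 0,"rz": 0,"claw": 0.0},{"tx": 0.08,"ty": -0.035,"tz": 0.14,"rx": 0,"ry": 0,"rz": 0,"claw": 0.0},{"tx": 0.08,"ty": -0.035,"tz": 0.14,"rx": 0,"ry": 0,"rz": 0,"claw": 0.0},{"tx": 0.08,"ty": -0.035,"tz": 0.14,"rx": 0,"ry": 0,"rz": 0,"claw": 0.0},{"tx": 0.08,"ty": -0.035,"tz": 0.14,"rx": 0,"ry": 0,"rz": 0,"claw": 0.0}]'

```text
clock: 24.0
eef_pos: [635.2, -166.6, 217.4]
tool_rot: [-3.141, -0.002, 2.725]
force: [0.0, -0.4, 0.1]
width: 0.1
```

```bash
python3 - <<'E'
from h import *
print(read_state()["eef_pos"])
a=np.mean([get_image("wrist")[:,:,::-1].astype(float) for _ in range(4)],0)
a=np.clip(a*1.6,0,255).astype(np.uint8)
cv2.imwrite("pics/w7.png",a)
E
```

```text
[ 635.16022703 -166.55103889  217.43096118]
```

View pics/w7.png

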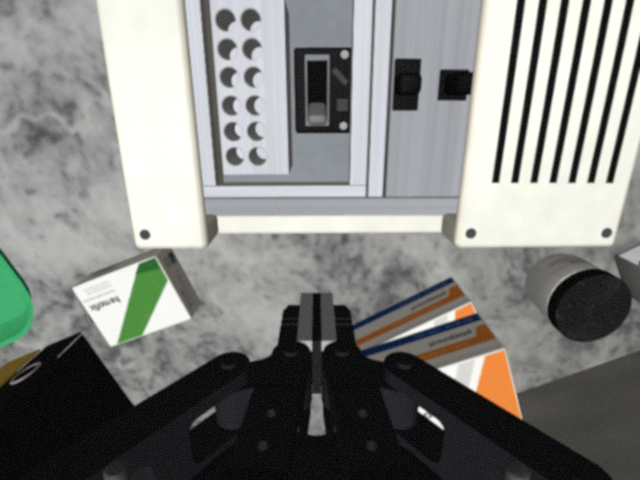

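```bash
python3 - <<'E'
from h import *
a=cv2.imread("pics/w7.png",0)
print(a[44:140,313:322].mean(1).astype(int).tolist())
th=-0.4103;C=np.array([[np.cos(th),-np.sin(th)],[np.sin(th),np.cos(th)]]);t=np.array([536.3,-151.9])
for nm,uv,z in(("end rows 115-125",[[317,104],[317,114],[317,119],[317,125]],85.7),("housing",[[325,48],[325,132]],66),("plate end",[[386,20],[384,195]],114),("recess edge",[[370,195]],86)):
    p=cast("wrist",uv,z)[:,:2];print(nm,((p-t)@C).round(1).tolist())
print(read_state()["force"])
E
```

```text
[139, 139, 127, 92, 49, 30, 30, 31, 36, 53, 90, 127, 139, 141, 138, 126, 94, 49, 21, 15, 15, 19, 15, 17, 17, 18, 16, 18, 17, 17, 15, 18, 15, 15, 15, 17, 15, 15, 16, 16, 18, 16, 17, 14, 15, 16, 16, 17, 15, 16, 14, 18, 17, 11, 13, 15, 14, 25, 48, 73, 83, 86, 85, 85, 87, 87, 87, 85, 87, 88, 95, 110, 124, 133, 134, 131, 128, 120, 111, 98, 90, 85, 57, 35, 29, 29, 25, 28, 62, 110, 138, 146, 147, 146, 145, 145]
end rows 115-125 [[9.7, 26.7], [16.4, 26.7], [19.8, 26.7], [23.9, 26.7]]
housing [[-28.7, 32.7], [29.9, 32.8]]
plate end [[-37.0, 67.7], [68.5, 71.8]]
recess edge [[74.8, 66.3]]
[-0.48988537  0.3615408  -0.25864323]
```

```bash
python3 -c "
from cell import *
print(finish_job())"
```

```text
the job is handed in; nothing more can be done
None
```

I parked the cover and reset the cutout, then handed the job in at about 24 s of the 51 s allowed. No verdict was reported.

**Cover:** I lifted it about 17 mm by the handle and slid it about 77 mm. I set it down aslant, regripped it by the tab, and carried it level until it pressed the end wall at about 8 N. I then lowered it until the deck took its weight and let go. In the wrist view after release, its trailing edge measured about y = 73 mm once the camera bias was removed; 72 is fully home. I did not measure that it lies flat. I inferred it from the level grip and the deck taking the weight.

**Cutout:**
- **First try:** pushing with the lever between the open fingers stopped short both ways, probably because the finger knuckles met the walls. The picture then put the lever at only about 0.71 to 0.73 rad, too close to the 0.72 limit.
- **Second try:** I turned the gripper 90°, shut it, and pushed the lever to its hard stop off and then on, each at 10 to 12 N. The lever end then measured about x = 20 mm, where 21 is fully on, or roughly 0.77 rad.

**Checks that disagreed or were not made:**
- The views differed by 1 to 3 mm in where they put the incubator. The last one put the cover's edge between y = 68 and 72 mm, with a skew that probably comes from reading the picture.
- The off position was judged only from where the gripper stopped, because the fingers hid the lever.
- I did not measure the bystanders afterwards. The arm passed well clear of them, and the carton looked in place in the last picture.
- The gripper was clear of everything at hand-in, with a force reading below 1 N.

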